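Take the burr off a cut splint with a hand file

TASK

The aluminium splint on the wooden block has just been cut and its long edge facing you is sharp: swing the red cam lever fully home to lock the splint, then break that edge with the hand file, held slanting nose-up at about 30 degrees so that the blade runs across the upper corner of the edge. Make a long forward stroke away from you on its left third, then on the middle and then on the right third, using most of the blade's length each time and lifting the file clear of the splint before bringing it back, never drawing it back over the edge. Leave the splint locked and lay the file flat in its steel tray again, without disturbing the tape roll, the brown bottle or the small carton.

Things in the scene. Friction and masses are not known exactly. Their poses are not given: they have to be found in the camera images.
- flat_file: Hand file, 280 g: steel blade 140 (x) x 40 (y) x 5 mm, teeth on its underside; above it on two rubber bushes a wooden grip 104 long (x), 22 wide (y, flat sides), 13 to 47 mm above the underside (53 at its end humps). The bushes give 6 mm either way along z, 1.5 N per mm. Origin: centre of the blade's underside; x to its red front (nose), z up. Starts flat in the tray, nose away from the robot.
- file_tray: Fixed shallow stainless tray, outside 210 (x) x 130 (y) x 12 mm high, walls and floor 3 mm thick. Origin: centre of its underside; z up, x along its length.
- clamp_block: Fixed wooden block on a dark base plate, 118 (x) x 262 (y) mm. Bed 80 mm above the table, its front at x = -45 mm. On it: aluminium fence whose lip covers the splint's rear margin (lip front x = -17 mm, top 93 mm high), end stop at the splint's right end (92 mm high), red cam lever at its left end. Origin: at table height under the block; x away from the robot at yaw 0, y left, z up.
- splint: Loose aluminium splint plate 45 (x) x 150 (y) x 4 mm, 0.08 kg, on the bed between end stop and cam, rear edge under the lip, front overhanging the bed by 11 to 14 mm. Origin: centre of its underside; z up, x towards the fence; the burred edge is the upper corner of its -x side. Locked, it is pressed on the end stop (at the block's y = 0); before that it has 1 to 2 mm of play.
- edge_left (a point): Point on the burred upper front corner of the splint at the middle of its left third: 40 mm left (+y) of the splint's centre.
- edge_middle (a point): Point on the burred upper front corner at the middle of the splint's length.
- edge_right (a point): Point on the burred upper front corner at the middle of the right third: 40 mm right (-y) of the splint's centre.
- cam_lever (a joint): Angle of the red lever about its upright hinge (rad): 0 fully open, pointing backwards (10 degrees left of the block's +x); grows anticlockwise seen from above; 1.57 fully home at its stop, pointing left. A cam under it then presses the splint endwise on the end stop; the last part takes up to about 15 N at the knob. It stays where it is left.
- lever_knob (a point): Middle of the black round knob that stands upright on the lever's end, 24 mm diameter, upright sides about 12 mm high, in all 28 mm high, its top 126 mm above the table; 70 mm from the hinge axis.
- lever_hinge (a point): Point on the lever's upright hinge axis, at about the knob's height (fixed to the block).
- padding_tape: Bystander: beige tape roll, 82 mm diameter, 30 mm high, lying flat, loose. Origin: centre of its underside.
- iodine_bottle: Bystander: small brown medicine bottle with a white cap, 36 mm diameter, 75 mm high, loose. Origin: centre of its underside.
- slides: Bystander: beige carton, 60 x 90 x 32 mm, loose. Origin: centre of its underside.

How it is judged:
By the outcome, as a careful person would: the job done as asked, in the order asked, and still so for the second after the job is handed in, with the robot touching nothing.
It also fails if it takes over 72 s, if anything falls off the work surface, if the arm or the gripper's body presses on something with over 40 N, if the wrist force passes 120 N, or if a joint passes its speed limit or range.

ROBOT

A 6-joint arm with a two-finger parallel gripper is mounted at the origin on a cart in front of the work surface, level with it; the furniture and walls round the work are solid. World frame = base frame: x ahead of the robot, y to its left, z up, the work surface at z = 0. Lengths are in mm, angles in degrees, forces in N, time in s.
With the tool pointing down it reaches from about 350 to 850 mm from the base axis. Payload 8.1 kg.
Tool frame: the origin (TCP) lies between the finger pads; the fingertips stand ahead of it and the grasp point (between the pads) lies 2 mm behind it (nose_length is the z of the fingertips in the tool frame, in mm); z points along the fingers, y is the direction in which the jaws open and shut (so a half turn about z gives the same grasp; the last joint's range is limited). The gripper opens to 85 mm and grips with 20 to 120 N. Pads are 22 mm wide; open, the fingers measure 114 mm over their backs; the gripper's body (76 mm by 85 mm) begins 54 mm behind the grasp point. The pads swing forward as they close: fully open they stand 13 mm farther back than shut.
Start: joints at [-69.122, 7.471, 85.268, -0, 87.261, -4.893], TCP at [260.891, -540.316, 248.292] pointing down, gripper open.
Joint ranges: [-169.43, 169.43], [-51.17, 129.36], [1.28, 143.12], [-76.62, 256.62], [0, 156.53], [-152.29, 152.29]. Speed limits (degrees/s): [136.94, 136.94, 159.86, 180, 180, 180].

INTERFACE

Orientations are given as [roll, pitch, yaw] about the fixed x, y, z axes, in that order (R = Rz(yaw) Ry(pitch) Rx(roll)).
In Python, from bench import * gives the robot as it stands.
- The arm moves only by the tool jog_arm, never from a script. Its argument "plan" is a list of rows, each a list of 3 entries, a list of its own where there are three numbers: the turn, a rotation vector about the tool's x, y, z in degrees, then the shift along the tool's x, y, z in m, then the gripper's target within -1 to 1 (fully open at 1, half-way at 0, shut at -1). A call has 1 to 12 rows; each row is the pose to reach, as a shift and turn from the pose commanded when the call began, along the tool's axes at that moment; what a row does not reach only later rows make up. A row lasts 1/8 s, in which the tool goes at most 62.5 mm and 10.7 degrees, less where a joint would pass 70% of its speed; a pose out of reach is approached as far as the arm can. A call with a gripper value outside its range is refused whole. The fingers move at their own pace and stop on an object; "force" is the grip in N (left out, the last holds). Time passes only in rows, so rows that repeat a pose let the fingers close. It gives the time, the measured TCP pose, the force and the opening at its end, in the units of the state.
- sense(): the state, without advancing time (a new reading comes with each control period).
- snapshot(name): name is "scene" or "top" or "wrist"; returns (picture, depth): 400x640x3 uint8, blue, green, red; 400x640 float32, mm along the optical axis (not along the pixel's ray), 0 where there is no reading.
- camera_info(name): a dict with "fov_y" (degrees; the focal length in pixels is half the picture's height over the tangent of half this angle, whatever the lens; pixels are square), "cx", "cy" (the principal point, pixels), "origin" and "orientation" of the camera in the world. Camera axes: x right, y down, z forward; pixel columns grow to the right and rows downward; lengths in mm; the calibration is good to about 2 mm. A picture is of the moment at which its call begins: read the wrist's pose just before it. camera_info takes no time and is no camera call; for the wrist camera it gives the pose at the moment of the call.
- hand_in(): hands the job in, once; it reports no verdict.
The state is a dict: "time": time; "joint_pos": joint angles; "qd": joint speeds; "joint_efforts": joint torques, N m; "tool_pos": TCP position; "tcp_rot": TCP orientation; "ft_force": force on the tool from outside, world axes, zero at the start; "wrist_torque": the same for the moment, N m; "finger_gap": finger opening in mm.
Only numpy, scipy, OpenCV 4.12 (cv2) and the standard library are available. Lean on these libraries where they do the work, as an engineer would, in place of code of your own. Each camera call takes 0.05 s, during which the arm holds its last target.

## Working session

There is one attempt and no reset: what is moved stays moved. The work goes in short steps, Python scripts to look and compute and a tool call to move; the robot and the scene stay as the last step left them, time stands still between calls to the robot, and variables do not carry over. Pictures are saved under pics/ and viewed, and the job is handed in when it is done.

Besides the shell and the picture viewer there is one more tool, called after "Request:" as name(argument=value, ...) on one line, values as JSON. jog_arm: Moves the arm, as the interface text tells. Its arguments: {"type":"object","properties":{"plan":{"type":"array","items":{"type":"array"}},"force":{"type":"number"}},"required":["plan"]}

```bash
ls; mkdir -p pics
python3 - <<'E'
from bench import *
import cv2
s=sense();print(s)
for n in("scene","top","wrist"):
    print(n,camera_info(n))
    p,d=snapshot(n);cv2.imwrite(f"pics/{n}0.png",p)
    import numpy as np;np.save(f"pics/{n}0.npy",d)
E
```

```text
pics
{'time': 0.0, 'joint_pos': array([-6.91206519e+01,  7.51380753e+00,  8.53304025e+01,  9.57049146e-04,
        8.72594771e+01, -4.89268678e+00]), 'qd': array([-0.03717712,  0.03807865, -0.04378931, -0.02530221,  0.06234075,
        0.02721413]), 'joint_efforts': array([ 1.99239339e-04, -5.69413161e+01, -5.00541186e+01, -2.20318775e-04,
        1.47904514e-02,  6.61820695e-05]), 'tool_pos': array([ 260.72090631, -539.82510972,  247.24717503]), 'tcp_rot': array([-1.79896772e+02, -9.79583467e-03,  2.57719794e+01]), 'ft_force': array([ 0.23688575, -0.29904946,  0.36042531]), 'wrist_torque': array([-0.02083523,  0.00163734,  0.05282241]), 'finger_gap': 85.71846133786214}
scene {'fov_y': 57.36183201717581, 'cx': 318.9876919060282, 'cy': 199.25202171156417, 'origin': array([230.30938997, 479.53403883, 736.50348115]), 'orientation': array([-138.6763309 ,   -0.26251276, -150.23472654])}
top {'fov_y': 56.68066539166894, 'cx': 316.64674320862656, 'cy': 196.2573807232147, 'origin': array([408.48913105, -28.13650509, 954.05850423]), 'orientation': array([-173.16021195,   -1.32461991,  -89.41882782])}
wrist {'fov_y': 66.9654945038381, 'cx': 316.50788109351777, 'cy': 199.77587785127622, 'origin': array([ 322.61868667, -510.25507198,  372.66619084]), 'orientation': array([ 1.64098569e+02,  1.17950307e-01, -6.41935140e+01])}
```

View pics/top0.png

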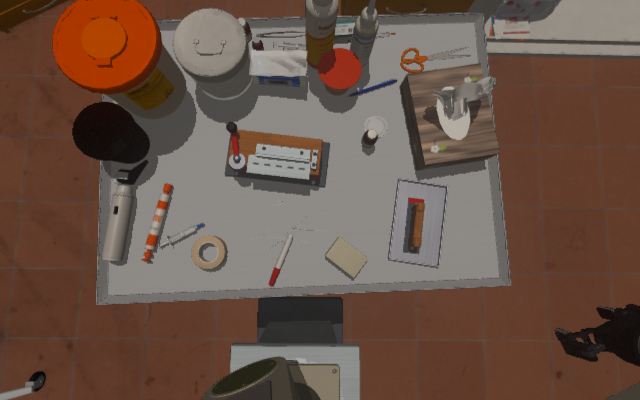

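View pics/scene0.png

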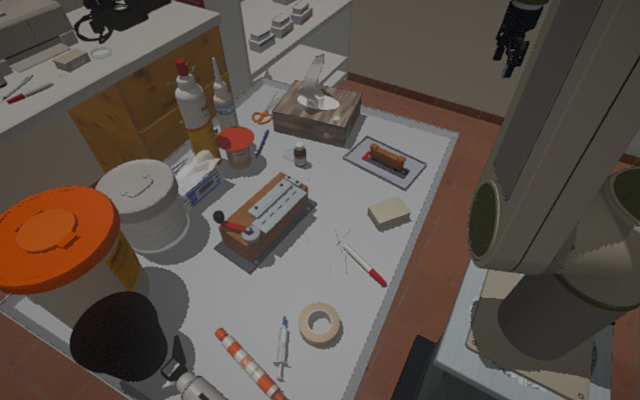

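View pics/wrist0.png

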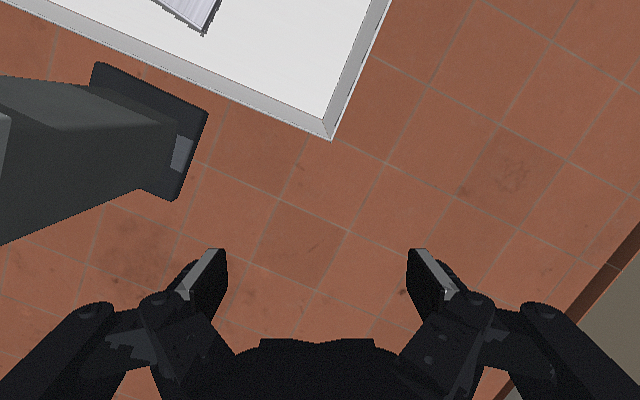

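The top view shows the block around (277,160) with the knob at (232,128), the file at (415,225) in the tray at (418,222), the tape at (209,253), the bottle at (372,137) and the carton at (347,257). I'll enlarge these areas.

```bash
cat > h.py <<'E'
from bench import *
import cv2, numpy as np
from scipy.spatial.transform import Rotation as Ro
def rot(rpy): return Ro.from_euler('xyz',rpy,degrees=True).as_matrix()
def px2w(ci,u,v,depth=None,z=None):
    f=200/np.tan(np.radians(ci['fov_y']/2))
    r=rot(ci['orientation'])@np.array([(u-ci['cx'])/f,(v-ci['cy'])/f,1])
    o=np.array(ci['origin'])
    t=depth if depth is not None else (z-o[2])/r[2]
    return o+t*r
def w2px(ci,P):
    f=200/np.tan(np.radians(ci['fov_y']/2))
    c=rot(ci['orientation']).T@(np.array(P)-ci['origin'])
    return ci['cx']+f*c[0]/c[2], ci['cy']+f*c[1]/c[2]
E
python3 - <<'E'
import cv2
p=cv2.imread('pics/top0.png')
cv2.imwrite('pics/t_block.png',cv2.resize(p[110:200,215:340],None,fx=6,fy=6,interpolation=cv2.INTER_CUBIC))
cv2.imwrite('pics/t_file.png',cv2.resize(p[170:280,370:460],None,fx=5,fy=5,interpolation=cv2.INTER_CUBIC))
p=cv2.imread('pics/scene0.png')
cv2.imwrite('pics/s_block.png',cv2.resize(p[165:280,205:325],None,fx=5,fy=5,interpolation=cv2.INTER_CUBIC))
E
```

```text
(no output)
```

View pics/t_block.png

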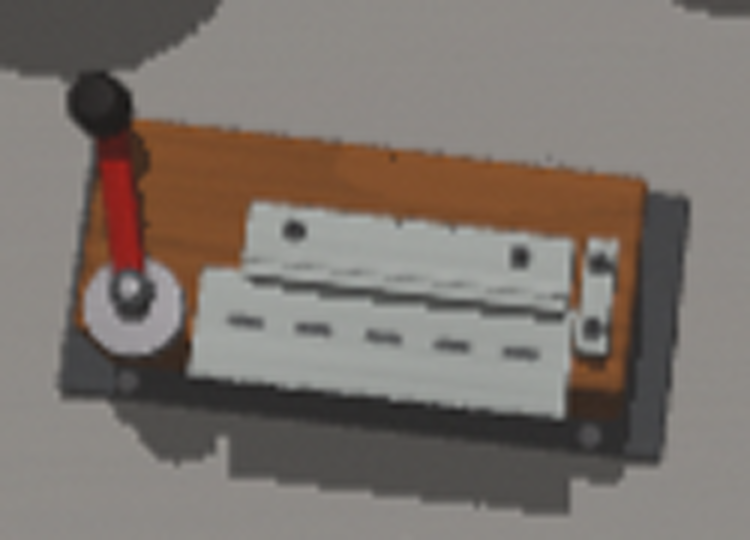

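View pics/t_file.png

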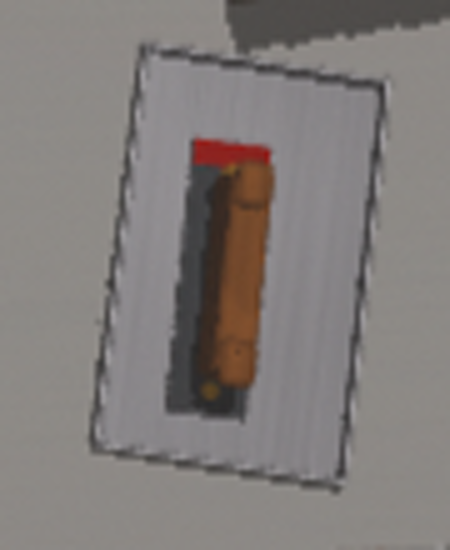

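View pics/s_block.png

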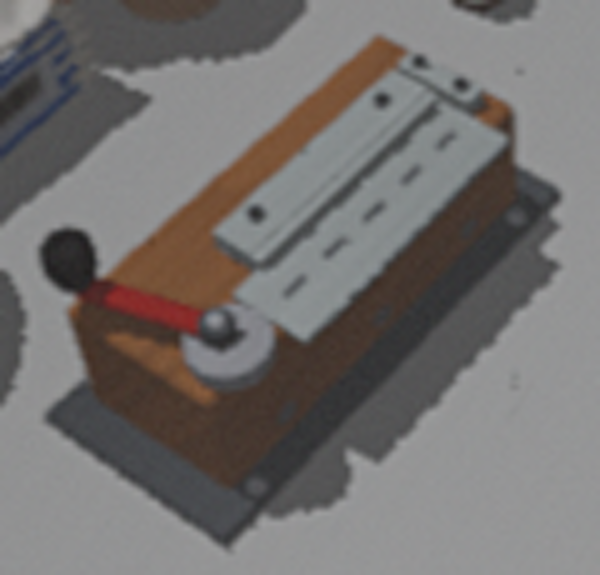

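The crops show the splint's front corners at about (190,375) and (565,417) in the block crop, the knob at (100,103), the hinge at (130,290), and the file in its tray. Now I'll convert these to world coordinates.

Run:
```python
from h import *
ci=camera_info('top'); d=np.load('pics/top0.npy')
def B(X,Y,ox,oy,k): return ox+(X+.5)/k-.5, oy+(Y+.5)/k-.5
def show(n,X,Y,o,z):
    u,v=B(X,Y,*o); dd=d[int(round(v)),int(round(u))]
    print(n,'z-plane',px2w(ci,u,v,z=z).round(1),'depth',px2w(ci,u,v,depth=dd).round(1))
b=(215,110,6)
for n,X,Y,z in [('spFL',190,375,84),('spFR',566,417,84),('spRL',203,268,84),('fenceFL',245,275,93),('fenceFR',566,312,93),('fenceBL',252,203,93),('fenceBR',572,240,93),('stop',602,262,92),('stopFR',605,355,92),('stopFL',575,350,92),('hinge',132,290,110),('knob',101,102,126),('cam',150,330,90),('plateFL',60,392,8),('plateFR',660,462,8),('plateBR',690,200,8),('blkBR',647,180,80),('blkBL',110,118,80)]: show(n,X,Y,b,z)
f=(370,170,5)
for n,X,Y,z in [('trTL',143,47,12),('trTR',385,87,12),('trBR',340,488,12),('trBL',93,450,12),('bladeFL',192,140,8),('bladeFR',271,150,8),('bladeBL',167,411,8),('bladeBR',243,421,8),('gripF',255,183,56),('gripB',237,362,56),('gripM',244,270,50)]: show(n,X,Y,f,z)
n=(0,0,1)
for n_,u,v,z in [('tape',209,253,30),('bottle',371,134,75),('carton',346,258,32)]: print(n_,px2w(ci,u,v,z=z).round(1),px2w(ci,u,v,depth=d[v,u]).round(1))
```

```text
spFL z-plane [568.7 120.4  84. ] depth [568.6 120.4  84.1]
spFR z-plane [553.9 -28.4  84. ] depth [565.8 -28.4  13.1]
spRL z-plane [611.9 116.7  84. ] depth [613.3 117.7  78. ]
fenceFL z-plane [607.3  98.6  93. ] depth [607.5  98.8  91.9]
fenceFR z-plane [594.3 -27.9  93. ] depth [596.3 -27.9  84. ]
fenceBL z-plane [636.3  96.7  93. ] depth [639.6  98.5  80.5]
fenceBR z-plane [623.4 -29.9  93. ] depth [623.1 -29.9  94.2]
stop z-plane [614.9 -41.9  92. ] depth [614.2 -41.8  95. ]
stopFR z-plane [577.5 -43.4  92. ] depth [578.6 -43.5  86.4]
stopFL z-plane [579.4 -31.6  92. ] depth [581.5 -31.7  81.4]
hinge z-plane [596.8 139.3 110. ] depth [598.8 141.1 101. ]
knob z-plane [666.1 150.5 126. ] depth [667.1 151.1 123. ]
cam z-plane [585.3 135.6  90. ] depth [584.9 135.3  91.8]
plateFL z-plane [574.5 188.6   8. ] depth [575.2 189.6   3.7]
plateFR z-plane [547.6 -69.1   8. ] depth [549.  -69.5  -1.3]
plateBR z-plane [663.3 -81.3   8. ] depth [666.1 -81.9  -2.7]
blkBR z-plane [651.9 -59.8  80. ] depth [652.8 -60.   76.8]
blkBL z-plane [673.9 156.6  80. ] depth [660.5 147.3 124. ]
trTL z-plan
[... 169 characters left out ...]
-359.     2. ]
trBL z-plane [ 363.4 -230.7   12. ] depth [ 362.7 -233.6   -1.4]
bladeFL z-plane [ 521.8 -285.     8. ] depth [ 522.  -285.5    6. ]
bladeFR z-plane [ 517.1 -326.     8. ] depth [ 517.5 -327.     4.6]
bladeBL z-plane [ 383.  -269.5    8. ] depth [ 382.9 -271.     2.1]
bladeBR z-plane [ 378.4 -308.3    8. ] depth [ 378.2 -309.7    3. ]
gripF z-plane [ 495.2 -302.6   56. ] depth [ 495.3 -303.    54.8]
gripB z-plane [ 408.1 -291.8   56. ] depth [ 408.1 -292.    55.1]
gripM z-plane [ 452.9 -298.    50. ] depth [ 452.9 -297.9   50.3]
tape [376.2 213.9  30. ] [375.1 221.8  -0.4]
bottle [ 669.2 -178.8   75. ] [ 669.4 -178.9   74.3]
carton [ 367.3 -122.1   32. ] [ 367.3 -122.1   32.2]
```

Run:
```python
import bench
print([n for n in dir(bench) if not n.startswith('__')])
print(getattr(bench,'nose_length',None))
from h import *
# heights behind block
ci=camera_info('top'); d=np.load('pics/top0.npy')
for u,v in [(212,42),(240,90),(235,80),(278,68),(260,80),(278,85),(110,130),(140,155),(130,180),(165,190),(447,110)]:
    print(u,v,px2w(ci,u,v,depth=d[v,u]).round(0))
```

```text
['PlanningError', 'camera_info', 'hand_in', 'nose_length', 'sense', 'snapshot']
17.0
212 42 [852. 194. 159.]
240 90 [789. 150.  43.]
235 80 [788. 151. 104.]
278 68 [833.  52.  77.]
260 80 [830. 105.  11.]
278 85 [811.  55.  26.]
110 130 [683. 478.  27.]
140 155 [618. 396.  33.]
130 180 [554. 416.  34.]
165 190 [531. 333.  22.]
447 110 [ 730. -365.   83.]
```

```bash
cat >> h.py <<'E'
def pose():
    s=sense(); return np.array(s['tool_pos']), rot(s['tcp_rot'])
def row(P,R,g,base=None):
    p0,R0=base or pose()
    t=Ro.from_matrix(R0.T@R).as_rotvec(degrees=True); d=R0.T@(np.array(P)-p0)/1000
    return '[[%.1f,%.1f,%.1f],[%.4f,%.4f,%.4f],%g]'%(*t,*d,g)
def down(yaw): return rot([180,0,yaw])
H=np.array([597.8,140.2]); 
def push(th,gap,z):
    a=np.radians(th);u=np.array([np.cos(a),np.sin(a)]);n=np.array([-u[1],u[0]])
    return np.array([*(H+70*u-(23+gap)*n),z]), down(th+90)
E
python3 - <<'E'
from h import *
P,R=push(8.5,8,200);print(P);print(row(P,R,-1))
P,R=push(8.5,8,117);print(row(P,R,-1))
E
```

```text
[671.61320218 119.88716701 200.        ]
[[-0.1,-0.1,-72.7],[0.6569,-0.4155,0.0481],-1]
[[-0.1,-0.1,-72.7],[0.6569,-0.4154,0.1311],-1]
```

Request:
jog_arm(plan=[[[0,0,-73],[0.657,-0.4155,0.048],-1],[[0,0,-73],[0.657,-0.4155,0.048],-1],[[0,0,-73],[0.657,-0.4155,0.048],-1],[[0,0,-73],[0.657,-0.4155,0.048],-1],[[0,0,-73],[0.657,-0.4155,0.048],-1],[[0,0,-73],[0.657,-0.4155,0.048],-1],[[0,0,-73],[0.657,-0.4155,0.048],-1],[[0,0,-73],[0.657,-0.4155,0.048],-1],[[0,0,-73],[0.657,-0.4155,0.048],-1],[[0,0,-73],[0.657,-0.4155,0.048],-1],[[0,0,-73],[0.657,-0.4155,0.048],-1],[[0,0,-73],[0.657,-0.4155,0.048],-1]], force=60)

```text
time: 1.65
tool_pos: [657.4, 96.9, 201.6]
tcp_rot: [-180.0, 0.0, 98.8]
ft_force: [0.4, -0.7, 0.8]
finger_gap: -0.1
```

Run:
```python
from h import *
ci=camera_info('wrist');p,d=snapshot('wrist');cv2.imwrite('pics/w1.png',p);np.save('pics/w1.npy',d);print(ci)
import pickle;pickle.dump(ci,open('pics/w1.pkl','wb'))
P,R=push(8.5,8,117);print(row(P,R,-1))
```

```text
{'fov_y': 66.9654945038381, 'cx': 316.50788109351777, 'cy': 199.77587785127622, 'origin': array([646.00482158, 165.28372936, 326.91628599]), 'orientation': array([1.64102710e+02, 2.27970978e-02, 8.81062874e+00])}
[[-0.0,-0.2,0.5],[0.0135,0.0152,0.0822],-1]
```

View pics/w1.png

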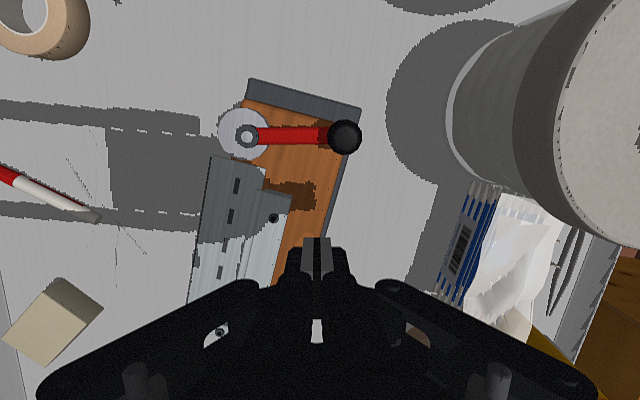

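The wrist view shows the knob at (346,136) and the hinge at (247,136), with the closed fingers at (317,260), well clear.

Run:
```python
from h import *
import pickle
ci=pickle.load(open('pics/w1.pkl','rb'));d=np.load('pics/w1.npy')
for u,v,z in [(346,136,122),(247,136,105),(325,250,None)]:
    print(px2w(ci,u,v,z=z) if z else '',px2w(ci,u,v,depth=d[v,u]))
ci2=camera_info('wrist');print(ci2['origin'],sense()['tool_pos'],sense()['qd'])
P,R=push(8.5,8,117);print(row(P,R,-1))
```

```text
[667.48394843 154.16112832 122.        ] [667.11232692 154.35356621 125.54536293]
[598.83566801 142.31983905 105.        ] [598.21120667 142.0158255  102.06210246]
 [658.61573102 108.24961716 203.7528951 ]
[647.34620683 171.68765023 324.77326573] [658.80654964 103.88815632 199.16571157] [-2.95560882 -3.5387837   5.94785442  0.21051053 -0.46598235 -6.48745279]
[[-0.0,-0.2,0.5],[0.0135,0.0152,0.0822],-1]
```

Request:
jog_arm(plan=[[[0,0,0],[0,0,0],-1],[[0,0,0],[0,0,0],-1]])

```text
time: 1.95
tool_pos: [656.3, 94.3, 201.9]
tcp_rot: [-180.0, 0.0, 98.8]
ft_force: [0.6, -0.5, 0.4]
finger_gap: -0.3
```

```bash
sed -i 's/H=np.array(.*/H=np.array([598.3,141.3])/' h.py
python3 - <<'E'
from h import *
s=sense();print(s['time'],s['tool_pos'],s['tcp_rot'],s['qd'].round(1))
for a,g,z in [(8.5,9,117),(8.5,1,117)]+[(8.5+k*7.8,-1,117) for k in range(1,12)]:
    print(row(*push(a,g,z),-1))
E
```

```text
1.95 [656.30824539  94.34118868 201.86423709] [-1.79960645e+02  2.15853777e-02  9.87524364e+01] [-1.  -1.2  0.3  0.1  0.   0. ]
[[-0.0,0.0,0.3],[0.0230,0.0197,0.0848],-1]
[[-0.0,0.0,0.3],[0.0310,0.0198,0.0848],-1]
[[-0.0,0.0,-7.5],[0.0427,0.0222,0.0848],-1]
[[-0.0,0.0,-15.3],[0.0526,0.0232,0.0848],-1]
[[-0.0,0.0,-23.1],[0.0626,0.0229,0.0848],-1]
[[-0.0,0.0,-30.9],[0.0724,0.0212,0.0848],-1]
[[-0.0,0.0,-38.7],[0.0819,0.0182,0.0848],-1]
[[-0.0,0.0,-46.5],[0.0910,0.0140,0.0848],-1]
[[-0.0,0.0,-54.3],[0.0993,0.0085,0.0848],-1]
[[-0.0,-0.0,-62.1],[0.1069,0.0020,0.0848],-1]
[[-0.0,-0.0,-69.9],[0.1135,-0.0055,0.0848],-1]
[[-0.0,-0.0,-77.7],[0.1190,-0.0138,0.0848],-1]
[[-0.0,-0.0,-85.5],[0.1234,-0.0228,0.0848],-1]
```

Request:
jog_arm(plan=[[[0,0,0],[0.022,0.02,0.04],-1],[[0,0,0],[0.022,0.02,0.085],-1],[[0,0,0],[0.024,0.02,0.085],-1],[[0,0,0],[0.031,0.02,0.085],-1],[[0,0,-7.5],[0.0427,0.022,0.085],-1],[[0,0,-15],[0.0526,0.023,0.085],-1],[[0,0,-23],[0.0626,0.023,0.085],-1],[[0,0,-31],[0.0724,0.021,0.085],-1],[[0,0,-38.5],[0.082,0.018,0.085],-1],[[0,0,-46.5],[0.091,0.014,0.085],-1],[[0,0,-54],[0.099,0.0085,0.085],-1],[[0,0,-54],[0.099,0.0085,0.085],-1]])

```text
time: 3.45
tool_pos: [651.4, 194.9, 120.8]
tcp_rot: [179.8, 0.2, 152.7]
ft_force: [0.5, -0.2, -0.2]
finger_gap: 0.1
```

Run:
```python
from h import *
s=sense();print(s['time'],s['tool_pos'],s['tcp_rot'],s['ft_force'],s['qd'].round(1))
ci=camera_info('wrist');p,d=snapshot('wrist');cv2.imwrite('pics/w2.png',p)
for a,g,z in [(63+k*6,-1,117) for k in range(0,7)]:
    print(a,row(*push(a,g,z),-1))
```

```text
3.45 [651.41809405 194.8574241  120.78897757] [179.81550571   0.21725148 152.74114738] [ 0.45860701 -0.24559958 -0.20276535] [-0.7  0.8 -0.  -0.   0.1  3.8]
63 [[0.2,0.2,-0.4],[0.0011,-0.0015,0.0032],-1]
69 [[0.1,0.2,-6.4],[0.0085,0.0004,0.0032],-1]
75 [[0.1,0.2,-12.4],[0.0161,0.0015,0.0032],-1]
81 [[0.1,0.2,-18.4],[0.0238,0.0017,0.0032],-1]
87 [[0.1,0.2,-24.4],[0.0315,0.0012,0.0031],-1]
93 [[0.1,0.2,-30.4],[0.0390,-0.0001,0.0031],-1]
99 [[0.1,0.2,-36.4],[0.0464,-0.0022,0.0031],-1]
```

View pics/w2.png

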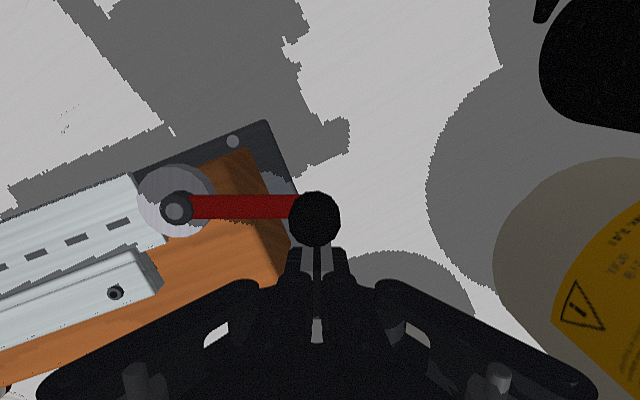

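The knob at (314,219) sits directly ahead of the fingertips and the lever follows. I'll push it on to home.

Request:
jog_arm(plan=[[[0,0,-6.4],[0.0085,0,0.003],-1],[[0,0,-12.4],[0.016,0.001,0.003],-1],[[0,0,-18.4],[0.024,0.0015,0.003],-1],[[0,0,-24.4],[0.0315,0.001,0.003],-1],[[0,0,-28],[0.036,0.0005,0.003],-1],[[0,0,-31],[0.04,0,0.003],-1],[[0,0,-31],[0.042,0,0.003],-1],[[0,0,-31],[0.042,0,0.003],-1]], force=60)

```text
time: 4.5
tool_pos: [616.1, 212.2, 117.0]
tcp_rot: [-180.0, 0.4, -176.5]
ft_force: [9.3, -3.8, -1.0]
finger_gap: -0.1
```

Run:
```python
from h import *
s=sense();print(s['time'],s['tool_pos'],s['tcp_rot'],s['ft_force'],s['qd'].round(1))
ci=camera_info('wrist');p,d=snapshot('wrist');cv2.imwrite('pics/w3.png',p)
for u,v in []: pass
import pickle;pickle.dump(ci,open('pics/w3.pkl','wb'))
```

```text
4.5 [616.12686273 212.24705264 116.97276312] [-179.96357279    0.44106967 -176.48898126] [ 9.25783698 -3.79922001 -0.97968178] [-0.1  0.2 -0.1  0.1  0.1 -0. ]
```

View pics/w3.png

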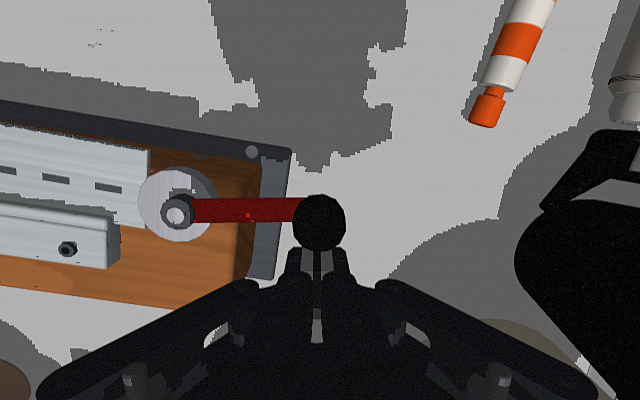

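Request:
jog_arm(plan=[[[0,0,-1],[0.002,0,0],-1],[[0,0,-2],[0.004,0,0],-1],[[0,0,-2],[0.005,0,0],-1],[[0,0,-2],[0.005,0,0],-1]])

```text
time: 5.05
tool_pos: [615.4, 212.4, 117.6]
tcp_rot: [180.0, 1.0, -174.5]
ft_force: [32.1, 1.7, -14.4]
finger_gap: 0.0
```

Run:
```python
from h import *
print(row([640,214,125],down(185.5),-1)); print(row([640,214,230],down(185.5),-1))
print(row([520,-303,210],down(173),-1))
```

```text
[[0.0,1.0,-0.0],[-0.0248,-0.0008,-0.0070],-1]
[[0.0,1.0,-0.0],[-0.0266,-0.0007,-0.1120],-1]
[[0.1,1.0,12.5],[0.1425,-0.5040,-0.0951],-1]
```

Request:
jog_arm(plan=[[[0,1,0],[-0.01,0,0],-1],[[0,1,0],[-0.025,0,-0.007],-1],[[0,1,0],[-0.026,0,-0.06],-1],[[0,1,0],[-0.026,0,-0.1],-1],[[0,1,12.5],[0.1425,-0.504,-0.095],-1],[[0,1,12.5],[0.1425,-0.504,-0.095],-1],[[0,1,12.5],[0.1425,-0.504,-0.095],1],[[0,1,12.5],[0.1425,-0.504,-0.095],1],[[0,1,12.5],[0.1425,-0.504,-0.095],1],[[0,1,12.5],[0.1425,-0.504,-0.095],1],[[0,1,12.5],[0.1425,-0.504,-0.095],1],[[0,1,12.5],[0.1425,-0.504,-0.095],1]])

```text
time: 6.55
tool_pos: [523.0, -274.6, 211.2]
tcp_rot: [-179.8, -0.9, 173.0]
ft_force: [1.1, 0.3, 0.3]
finger_gap: 85.1
```

Request:
jog_arm(plan=[[[0,0,0],[0,0,0],1],[[0,0,0],[0,0,0],1]])

```text
time: 6.8
tool_pos: [523.6, -272.3, 210.2]
tcp_rot: [-179.9, -0.9, 173.1]
ft_force: [0.0, 0.6, 0.0]
finger_gap: 85.1
```

Run:
```python
from h import *
s=sense();print(s['time'],s['tool_pos'],s['tcp_rot'],s['ft_force'],s['qd'].round(1))
import pickle
for n in('wrist','top'):
    ci=camera_info(n);p,d=snapshot(n);cv2.imwrite(f'pics/{n}4.png',p);np.save(f'pics/{n}4.npy',d)
    pickle.dump(ci,open(f'pics/{n}4.pkl','wb'))
p=cv2.imread('pics/top4.png')
cv2.imwrite('pics/t_block4.png',cv2.resize(p[110:200,215:340],None,fx=6,fy=6,interpolation=cv2.INTER_CUBIC))
```

```text
6.8 [ 523.55993553 -272.31146988  210.24837023] [-179.89547633   -0.93008944  173.08440788] [0.00492687 0.61727847 0.00419481] [ 2.1 -0.1  0.7 -0.  -0.2 -0.4]
```

View pics/wrist4.png

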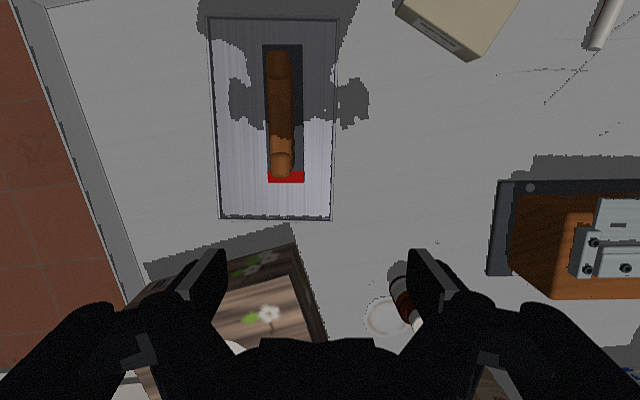

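View pics/t_block4.png

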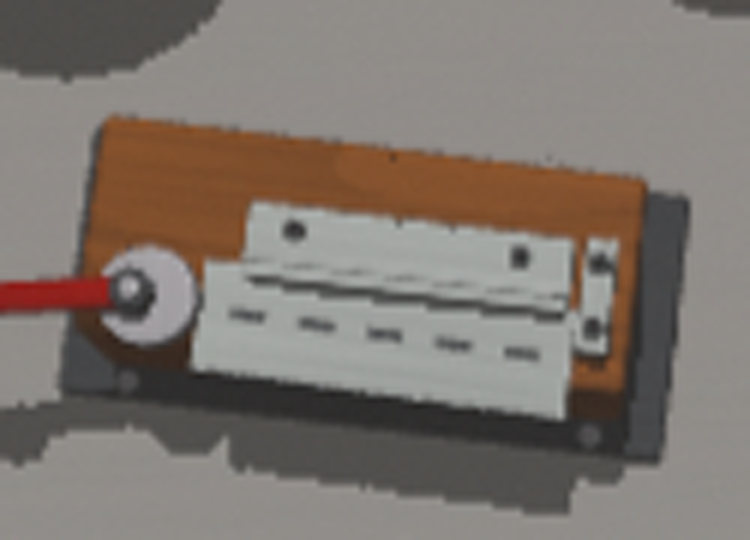

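The lever is fully home in the top crop, pointing left, with the cam against the splint. In the wrist view the grip runs from (279,63) to (282,165), with the blade's red front at y=177 and its corners at x=268 and x=305.

Run:
```python
from h import *
import pickle
ci=pickle.load(open('pics/wrist4.pkl','rb'));d=np.load('pics/wrist4.npy')
p=cv2.imread('pics/wrist4.png')
cv2.imwrite('pics/w4c.png',cv2.resize(p[5:230,195:350],None,fx=2.6,fy=2.6,interpolation=cv2.INTER_CUBIC))
for n,u,v,z in [('front hump',282,163,56),('rear hump',279,65,56),('mid',281,110,50),('FL',304.5,182,8),('FR',268,182,8),('BL',302,45,8),('BR',263,45,8)]:
    print(n,px2w(ci,u,v,z=z).round(1),px2w(ci,u,v,depth=d[int(v),int(u)]).round(1))
ct=camera_info('top')
for X,Y in [(192,371),(566,416)]: print(px2w(ct,215+(X+.5)/6-.5,110+(Y+.5)/6-.5,z=84))
```

```text
front hump [ 491.3 -301.4   56. ] [ 491.2 -301.4   56.2]
rear hump [ 407.5 -291.4   56. ] [ 407.6 -291.4   56.6]
mid [ 444.1 -295.9   50. ] [ 444.1 -296.    49.4]
FL [ 521.2 -286.2    8. ] [ 522.4 -286.6    1.8]
FR [ 516.4 -326.3    8. ] [ 516.3 -326.3    8.2]
BL [ 383.9 -270.7    8. ] [ 382.8 -270.8    3.3]
BR [ 379.2 -309.     8. ] [ 379.1 -309.1    7.6]
[570.28120813 119.65776314  84.        ]
[554.33362849 -28.40432373  84.        ]
```

View pics/w4c.png

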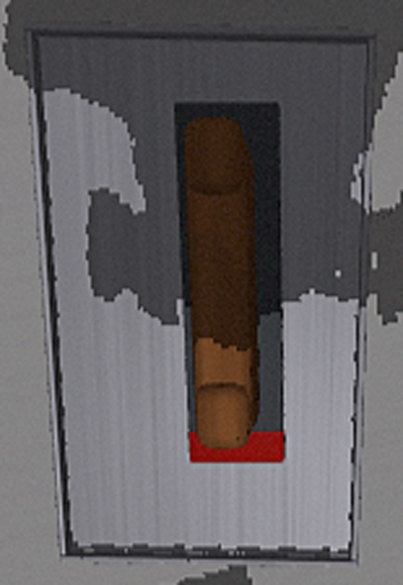

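Run:
```python
from h import *
R=down(173)
print(row([450.5,-298,110],R,1));print(row([450.5,-298,32],R,1))
```

```text
[[-0.1,-1.0,0.3],[0.0682,-0.0353,0.1012],1]
[[-0.1,-1.0,0.3],[0.0669,-0.0351,0.1791],1]
```

Request:
jog_arm(plan=[[[0,-1,0.2],[0.068,-0.0353,0.05],1],[[0,-1,0.2],[0.068,-0.0353,0.101],1],[[0,-1,0.2],[0.068,-0.0353,0.101],1],[[0,-1,0.2],[0.067,-0.0351,0.14],1],[[0,-1,0.2],[0.067,-0.0351,0.165],1],[[0,-1,0.2],[0.067,-0.0351,0.177],1],[[0,-1,0.2],[0.067,-0.0351,0.179],1],[[0,-1,0.2],[0.067,-0.0351,0.179],1]])

```text
time: 7.9
tool_pos: [451.0, -299.4, 33.1]
tcp_rot: [-179.8, 0.1, 173.1]
ft_force: [-0.2, 0.0, 0.5]
finger_gap: 85.4
```

Run:
```python
from h import *
s=sense();print(s['time'],s['tool_pos'],s['tcp_rot'],s['ft_force'],s['qd'].round(1))
ci=camera_info('wrist');p,d=snapshot('wrist');cv2.imwrite('pics/w5.png',p)
print(row([450.5,-298,32],down(173),1))
```

```text
7.9 [ 450.96974115 -299.42177486   33.14732364] [-1.79827540e+02  1.12138826e-01  1.73102625e+02] [-0.16804383  0.01403425  0.51167019] [-0.3 -0.4  0.   0.  -0.1 -0.1]
[[-0.2,0.1,0.1],[0.0006,0.0015,0.0012],1]
```

View pics/w5.png

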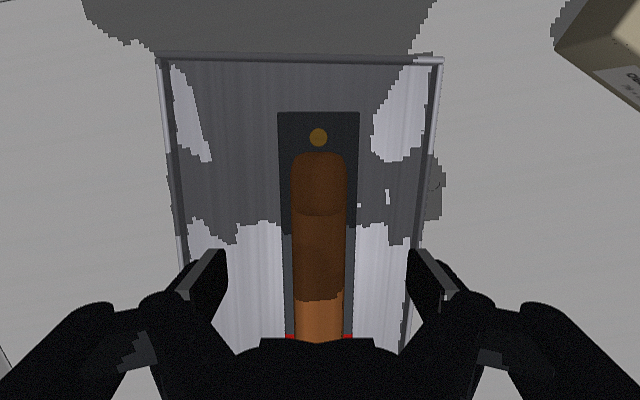

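The grip is centred between the fingers (grip at x≈319, finger gap centre at x≈317) and aligned. I'll close on it.

Request:
jog_arm(plan=[[[0,0,0],[0.0005,0.001,0.001],-1],[[0,0,0],[0.0005,0.001,0.001],-1],[[0,0,0],[0.0005,0.001,0.001],-1],[[0,0,0],[0.0005,0.001,0.001],-1],[[0,0,0],[0.0005,0.001,0.001],-1],[[0,0,0],[0.0005,0.001,0.001],-1]], force=90)

```text
time: 8.7
tool_pos: [449.3, -298.0, 30.7]
tcp_rot: [-179.9, 0.0, 173.1]
ft_force: [-0.6, -1.0, 1.1]
finger_gap: 20.7
```

Run:
```python
from h import *
s=sense();print(s['time'],s['tool_pos'],s['tcp_rot'],s['ft_force'],s['qd'].round(1),s['finger_gap'],s['joint_pos'].round(1))
```

```text
8.7 [ 449.31636404 -298.00249769   30.65923051] [-1.79885411e+02  7.85378996e-03  1.73068958e+02] [-0.59013688 -1.00872446  1.14891477] [ 0.   0.1 -0.   0.1  0.1  0. ] 20.661486405062433 [-3.890e+01  1.070e+01  1.058e+02 -1.000e-01  6.340e+01 -1.220e+02]
```

```bash
cat >> h.py <<'E'
M=np.array([562.3,45.6,84.]); YAW=-6.0
Rf=rot([0,-30,YAW]); Rt=Rf@np.diag([-1,1,-1.]); b=np.array([np.sin(np.radians(6)),np.cos(np.radians(6)),0])
HT=28.
def stroke(y,s,gap): 
    return M+y*b-s*Rf[:,0]+(gap+HT)*Rf[:,2], Rt
E
python3 - <<'E'
from h import *
p0,R0=pose()
print(row([p0[0],p0[1],150],R0,-1)); print(row([480,60,150],Rt,-1)); print(row(*stroke(40,60,20),-1),stroke(40,60,20)[0])
E
```

```text
[[0.0,0.0,0.0],[-0.0000,-0.0002,-0.1193],-1]
[[-0.4,-30.0,-0.9],[0.0127,0.3588,-0.1201],-1]
[[-0.4,-30.0,-0.9],[0.0059,0.3934,-0.0657],-1] [490.93573948  93.32101721  95.56921938]
```

Lift straight up slowly, then check the hold.

Request:
jog_arm(plan=[[[0,0,0],[0,0,-0.01],-1],[[0,0,0],[0,0,-0.03],-1],[[0,0,0],[0,0,-0.06],-1],[[0,0,0],[0,0,-0.09],-1],[[0,0,0],[0,0,-0.12],-1],[[0,-5,0],[0.002,0.04,-0.12],-1],[[0,-11,-0.3],[0.004,0.09,-0.12],-1],[[-0.1,-18,-0.5],[0.007,0.15,-0.12],-1],[[-0.2,-25,-0.7],[0.01,0.21,-0.12],-1],[[-0.4,-30,-0.9],[0.012,0.27,-0.12],-1],[[-0.4,-30,-0.9],[0.0127,0.32,-0.12],-1],[[-0.4,-30,-0.9],[0.0127,0.35,-0.12],-1]])

```text
time: 10.2
tool_pos: [478.1, 53.6, 150.1]
tcp_rot: [179.9, 30.1, 174.1]
ft_force: [0.7, -0.1, -3.1]
finger_gap: 21.3
```

Request:
jog_arm(plan=[[[0,0,0],[0,0,0],-1],[[0,0,0],[0,0,0],-1]])

```text
time: 10.45
tool_pos: [478.5, 51.2, 149.6]
tcp_rot: [180.0, 29.9, 174.1]
ft_force: [-0.1, -0.4, -3.0]
finger_gap: 21.0
```

Run:
```python
from h import *
s=sense();print(s['time'],s['tool_pos'],s['tcp_rot'],s['ft_force'],s['wrist_torque'],s['qd'].round(1),s['finger_gap'],s['joint_pos'].round(1))
import pickle
for n in('wrist','top','scene'):
    ci=camera_info(n);p,d=snapshot(n);cv2.imwrite(f'pics/{n}6.png',p);np.save(f'pics/{n}6.npy',d);pickle.dump(ci,open(f'pics/{n}6.pkl','wb'))
p=cv2.imread('pics/top6.png')
cv2.imwrite('pics/t_6.png',cv2.resize(p[90:240,200:350],None,fx=4,fy=4,interpolation=cv2.INTER_CUBIC))
print(row(*stroke(40,60,20),-1))
```

```text
10.45 [478.46190314  51.22936428 149.60715935] [179.98099774  29.94215547 174.06825488] [-0.11983001 -0.39573937 -2.98076522] [0.07947538 0.48922718 0.0231116 ] [-1.8  0.1 -0.  -0.1 -0.2  0.1] 20.99488954722036 [  3.3 -37.3 137.8  -6.   50.1 -78.1]
[[-0.0,-0.0,-0.1],[0.0206,0.0441,0.0507],-1]
```

View pics/scene6.png

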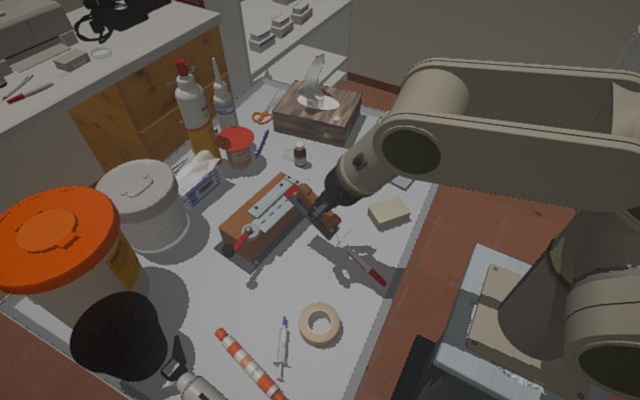

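View pics/t_6.png

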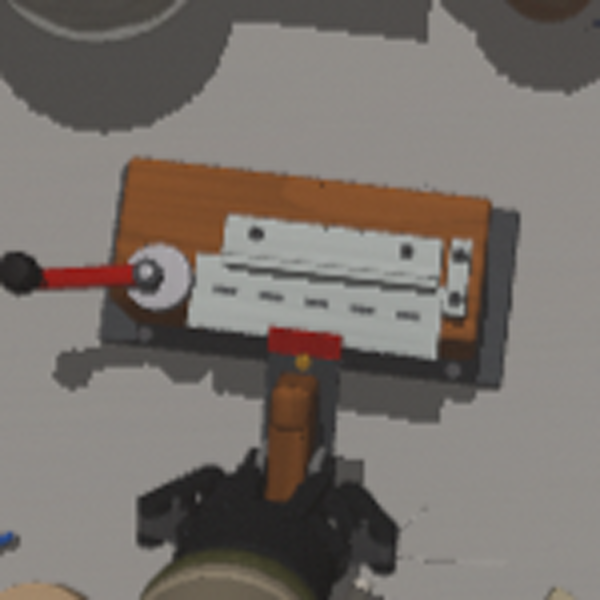

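The file is held square (blade 40 mm wide ahead, red nose over the splint's middle at crop (305,345)), and the knob stays home at left. Joint 3 is near its limit, so I'll approach in two stages.

Request:
jog_arm(plan=[[[0,0,0],[0.005,0.02,0.01],-1],[[0,0,0],[0.01,0.044,0.02],-1],[[0,0,0],[0.01,0.044,0.025],-1],[[0,0,0],[0.01,0.044,0.025],-1]])

```text
time: 11.1
tool_pos: [487.1, 93.7, 122.8]
tcp_rot: [180.0, 29.9, 174.0]
ft_force: [0.0, -0.4, -3.8]
finger_gap: 20.6
```

Run:
```python
from h import *
s=sense();print(s['time'],s['tool_pos'],s['tcp_rot'],s['ft_force'],s['wrist_torque'],s['qd'].round(1),s['joint_pos'].round(1))
print(row(*stroke(40,60,20),-1))
# rough planar fit
from scipy.optimize import least_squares
D=[((260.9,-540.3,248.3),(7.47,85.27,87.26),0),((449.3,-298,31),(10.7,105.8,63.4),0),((478.46,51.2,149.6),(-37.3,137.8,50.1),30),(tuple(s['tool_pos']),tuple(s['joint_pos'][[1,2,4]]),30)]
def fk(x,j,):
    a1,d1,L1,L2,a3,d6=x;j2,j3,j5=np.radians(j)
    q=j2+j3; 
    w=np.array([a1+L1*np.sin(j2)+L2*np.sin(q)+a3*np.cos(q), d1+L1*np.cos(j2)+L2*np.cos(q)-a3*np.sin(q)])
    t=q+j5
    return w+d6*np.array([np.sin(t),np.cos(t)])
def res(x):
    r=[]
    for P,j,t in D:
        f=fk(x,j); r+=[f[0]-np.hypot(P[0],P[1]),f[1]-P[2]]
    return r
o=least_squares(res,[0,200,400,400,0,250]);print(o.x.round(0),np.round(o.fun,1))
```

```text
11.1 [487.116189    93.7108509  122.75725228] [179.99784793  29.93093136 173.99100644] [ 2.28332262e-03 -4.01811293e-01 -3.78848982e+00] [ 0.03228235  0.47431627 -0.06253768] [-0.3 -1.1 -0.1  0.1  0.3  0.2] [ 10.8 -30.  136.2 -11.6  45.5 -67.2]
[[-0.0,-0.1,-0.0],[0.0102,0.0000,0.0255],-1]
[ -3. 343. 406. 554.  67. 402.] [-0.3  1.4 -0.5  1.3 -0.8 -1.2  1.5 -1.6]
```

Run:
```python
from h import *
from scipy.optimize import fsolve
x=[-3,343,406,554,67,402.]
def fk(j2,j3,tilt):
    a1,d1,L1,L2,a3,d6=x;q=np.radians(j2+j3);j2=np.radians(j2);t=np.radians(180-tilt)
    return [a1+L1*np.sin(j2)+L2*np.sin(q)+a3*np.cos(q)+d6*np.sin(t), d1+L1*np.cos(j2)+L2*np.cos(q)-a3*np.sin(q)+d6*np.cos(t)]
for y in(40,0,-40):
  for s,g in((60,20),(60,-3),(50,-3),(60,30)):
    P=stroke(y,s,g)[0];r=np.hypot(P[0],P[1])
    print(y,s,g,P.round(0),fsolve(lambda v:np.array(fk(v[0],v[1],30))-[r,P[2]],[-30,136]).round(1))
```

```text
40 60 20 [491.  93.  96.] [-28.6 139. ]
40 60 -3 [502.  92.  76.] [-23.7 138.3]
40 50 -3 [511.  91.  81.] [-22.7 136.9]
40 60 30 [486.  94. 104.] [-30.6 139.2]
0 60 20 [487.  54.  96.] [-30.9 140.3]
0 60 -3 [498.  52.  76.] [-25.9 139.6]
0 50 -3 [507.  51.  81.] [-24.7 138.3]
0 60 30 [482.  54. 104.] [-33.  140.6]
-40 60 20 [483.  14.  96.] [-32.5 141.3]
-40 60 -3 [494.  13.  76.] [-27.4 140.6]
-40 50 -3 [503.  12.  81.] [-26.1 139.2]
-40 60 30 [478.  14. 104.] [-34.7 141.5]
```

Request:
jog_arm(plan=[[[0,0,0],[0.004,0,0.015],-1],[[0,0,0],[0.008,0,0.03],-1],[[0,0,0],[0.008,0,0.038],-1],[[0,0,0],[0.008,0,0.0415],-1],[[0,0,0],[0.008,0,0.0415],-1],[[0,0,0],[0.008,0,0.0415],-1]])

```text
time: 11.85
tool_pos: [501.5, 93.3, 84.1]
tcp_rot: [179.9, 30.1, 174.0]
ft_force: [-0.1, 0.3, -2.6]
finger_gap: 20.8
```

Run:
```python
from h import *
s=sense();print(s['time'],s['tool_pos'],s['tcp_rot'],s['ft_force'],s['wrist_torque'],s['qd'].round(1),s['joint_pos'].round(1))
print(row(*stroke(40,58,0),-1))
ci=camera_info('scene');p,d=snapshot('scene');cv2.imwrite('pics/s7.png',cv2.resize(p[150:270,200:360],None,fx=5,fy=5,interpolation=cv2.INTER_CUBIC))
```

```text
11.85 [501.45646614  93.27196186  84.05762539] [179.93691573  30.05760851 174.0015205 ] [-0.12179931  0.29117872 -2.64418819] [0.08800011 0.47988686 0.01321712] [ 0.2 -0.1  0.1  0.1 -0.1  0.1] [ 10.2 -22.7 135.8 -12.9  38.6 -65.8]
[[0.1,0.1,0.0],[0.0013,-0.0011,0.0048],-1]
```

View pics/s7.png

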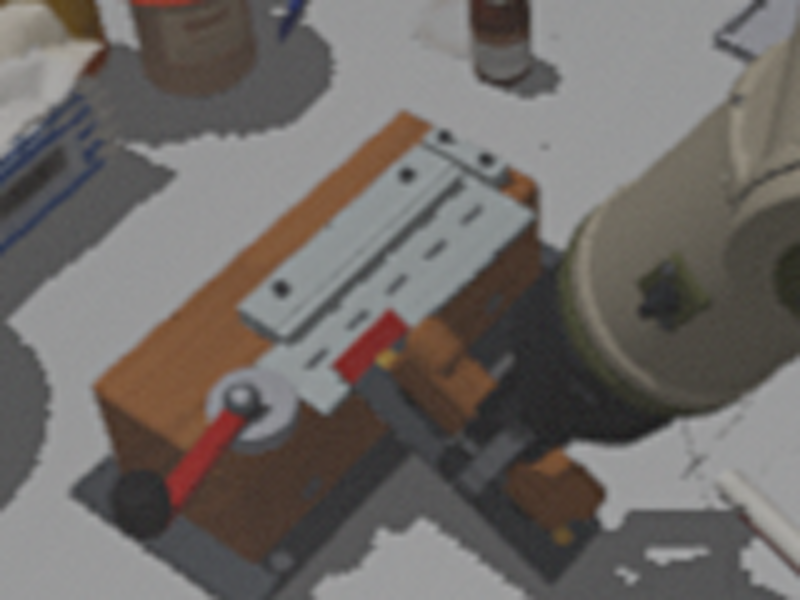

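The nose is over the left third with no contact yet. I'll creep in along the blade normal.

Request:
jog_arm(plan=[[[0,0,0],[0.001,0,0.002],-1],[[0,0,0],[0.001,0,0.004],-1],[[0,0,0],[0.001,0,0.0055],-1],[[0,0,0],[0.001,0,0.0055],-1],[[0,0,0],[0.001,0,0.0055],-1]])

```text
time: 12.52
tool_pos: [503.0, 93.1, 78.2]
tcp_rot: [179.9, 30.0, 174.0]
ft_force: [-2.8, 0.4, -0.7]
finger_gap: 20.9
```

Request:
jog_arm(plan=[[[0,0,0],[0,0,0.001],-1],[[0,0,0],[0,0,0.0015],-1],[[0,0,0],[0,0,0.0015],-1]])

```text
time: 12.9
tool_pos: [503.8, 93.0, 76.9]
tcp_rot: [179.9, 30.0, 174.0]
ft_force: [-3.4, 1.7, 1.4]
finger_gap: 20.8
```

Normal force is about 5.5 N on the bushes. Long forward stroke now (file +x is tool -x).

Request:
jog_arm(plan=[[[0,0,0],[-0.008,0,0.0005],-1],[[0,0,0],[-0.019,0,0.0005],-1],[[0,0,0],[-0.03,0,0.0005],-1],[[0,0,0],[-0.041,0,0.0005],-1],[[0,0,0],[-0.052,0,0.0005],-1],[[0,0,0],[-0.063,0,0.0005],-1]])

```text
time: 13.65
tool_pos: [556.4, 87.1, 105.8]
tcp_rot: [-180.0, 29.7, 174.0]
ft_force: [-9.8, 0.8, 0.2]
finger_gap: 21.2
```

Request:
jog_arm(plan=[[[0,0,0],[-0.011,0,0],-1],[[0,0,0],[-0.022,0,0],-1],[[0,0,0],[-0.033,0,0],-1],[[0,0,0],[-0.043,0,0],-1],[[0,0,0],[-0.052,0,0],-1],[[0,0,0],[-0.052,0,0],-1]])

```text
time: 14.4
tool_pos: [602.7, 82.3, 133.4]
tcp_rot: [180.0, 29.9, 174.0]
ft_force: [-4.8, 0.1, 2.1]
finger_gap: 21.2
```

Run:
```python
from h import *
s=sense();print(s['time'],s['tool_pos'],s['tcp_rot'],s['ft_force'],s['wrist_torque'],s['qd'].round(1),s['joint_pos'].round(1))
ci=camera_info('scene');p,d=snapshot('scene');cv2.imwrite('pics/s8.png',cv2.resize(p[130:270,200:380],None,fx=4,fy=4,interpolation=cv2.INTER_CUBIC))
print(row(*stroke(40,-57,0),-1))
```

```text
14.4 [602.70389548  82.30337135 133.39239314] [179.98210039  29.90425708 173.99907179] [-4.7758255   0.05620763  2.11545188] [-0.02189126  1.10003457 -0.0344778 ] [ 0.  -0.4  0.5 -0.2 -0.4  0.1] [  6.5  -9.4 119.4  -9.4  41.  -72. ]
[[0.0,-0.1,0.0],[-0.0008,-0.0007,-0.0034],-1]
```

View pics/s8.png

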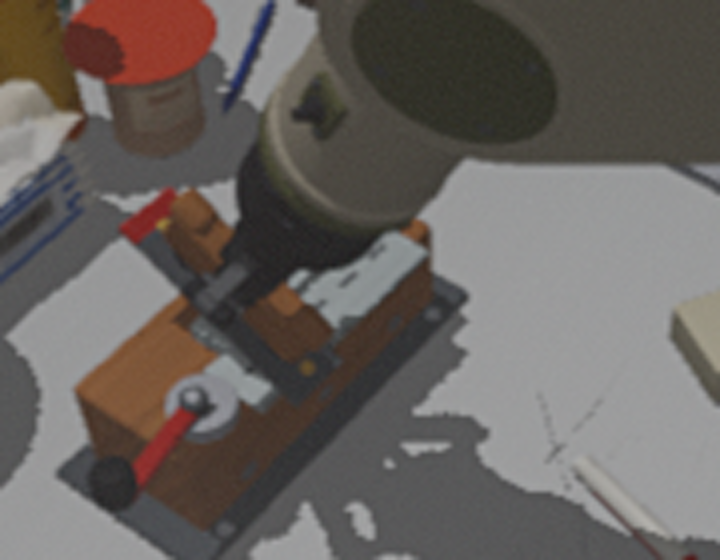

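The first stroke is complete: the heel is now at the edge (crop (305,370)) with N≈6.8 N. I'll lift along the blade normal, return raised, and move to the middle.

Run:
```python
from h import *
print(row(*stroke(40,-57,30),-1));print(row(*stroke(0,57,30),-1));print(row(*stroke(0,57,3),-1))
```

```text
[[0.0,-0.1,0.0],[-0.0008,-0.0007,-0.0334],-1]
[[0.0,-0.1,0.0],[0.1132,-0.0407,-0.0332],-1]
[[0.0,-0.1,0.0],[0.1132,-0.0407,-0.0062],-1]
```

Request:
jog_arm(plan=[[[0,0,0],[-0.001,0,-0.015],-1],[[0,0,0],[-0.001,0,-0.034],-1],[[0,0,0],[-0.001,0,-0.034],-1],[[0,0,0],[0.03,-0.012,-0.034],-1],[[0,0,0],[0.07,-0.026,-0.034],-1],[[0,0,0],[0.1,-0.037,-0.034],-1],[[0,0,0],[0.1135,-0.0405,-0.034],-1],[[0,0,0],[0.1135,-0.0405,-0.034],-1],[[0,0,0],[0.1135,-0.0405,-0.02],-1],[[0,0,0],[0.1135,-0.0405,-0.011],-1],[[0,0,0],[0.1135,-0.0405,-0.007],-1],[[0,0,0],[0.1135,-0.0405,-0.007],-1]])

```text
time: 15.95
tool_pos: [497.5, 52.9, 82.8]
tcp_rot: [180.0, 29.9, 174.0]
ft_force: [-0.2, 0.0, -3.2]
finger_gap: 21.0
```

Run:
```python
from h import *
s=sense();print(s['time'],s['tool_pos'],s['tcp_rot'],s['ft_force'],s['wrist_torque'],s['qd'].round(1),s['joint_pos'].round(1))
print(row(*stroke(0,57,0),-1))
```

```text
15.95 [497.5224425   52.88147145  82.75829712] [179.96576673  29.94705325 174.01515062] [-0.21270841  0.01355367 -3.2052531 ] [0.0108871  0.49633129 0.00985334] [ 0.1 -1.1  0.2  0.   0.5 -0.1] [  3.4 -25.8 138.   -7.5  38.4 -75.9]
[[0.0,-0.1,0.0],[-0.0001,-0.0005,0.0035],-1]
```

Request:
jog_arm(plan=[[[0,0,0],[0,0,0.003],-1],[[0,0,0],[0,0,0.005],-1],[[0,0,0],[0,0,0.0065],-1],[[0,0,0],[0,0,0.0065],-1],[[0,0,0],[0,0,0.0065],-1]])

```text
time: 16.58
tool_pos: [501.1, 52.6, 77.9]
tcp_rot: [179.9, 30.0, 174.0]
ft_force: [-3.5, 1.3, 1.5]
finger_gap: 21.1
```

Request:
jog_arm(plan=[[[0,0,0],[-0.008,0,0.0005],-1],[[0,0,0],[-0.019,0,0.0005],-1],[[0,0,0],[-0.03,0,0.0005],-1],[[0,0,0],[-0.041,0,0.0005],-1],[[0,0,0],[-0.052,0,0.0005],-1],[[0,0,0],[-0.063,0,0.0005],-1]])

```text
time: 17.32
tool_pos: [553.3, 46.8, 106.4]
tcp_rot: [180.0, 29.7, 174.0]
ft_force: [-10.6, 1.0, 0.7]
finger_gap: 20.9
```

Request:
jog_arm(plan=[[[0,0,0],[-0.011,0,0],-1],[[0,0,0],[-0.022,0,0],-1],[[0,0,0],[-0.033,0,0],-1],[[0,0,0],[-0.043,0,0],-1],[[0,0,0],[-0.052,0,0],-1],[[0,0,0],[-0.052,0,0],-1]])

```text
time: 18.08
tool_pos: [599.6, 42.0, 134.0]
tcp_rot: [180.0, 29.9, 174.0]
ft_force: [-6.6, 0.9, 2.8]
finger_gap: 20.7
```

Run:
```python
from h import *
s=sense();print(s['time'],s['tool_pos'],s['tcp_rot'],s['ft_force'],s['wrist_torque'],s['finger_gap'])
print(row(*stroke(0,-57,0),-1));print(row(*stroke(-40,57,30),-1));print(row(*stroke(-40,57,3),-1))
```

```text
18.075 [599.61283832  42.02064028 133.97837655] [179.97030437  29.88017106 174.00295906] [-6.57246896  0.85057655  2.77347183] [ 0.03507907  1.27177773 -0.06686621] 20.67902110077183
[[0.0,-0.1,0.0],[0.0005,-0.0003,-0.0035],-1]
[[0.0,-0.1,0.0],[0.1145,-0.0403,-0.0332],-1]
[[0.0,-0.1,0.0],[0.1145,-0.0403,-0.0062],-1]
```

Request:
jog_arm(plan=[[[0,0,0],[-0.001,0,-0.015],-1],[[0,0,0],[-0.001,0,-0.034],-1],[[0,0,0],[-0.001,0,-0.034],-1],[[0,0,0],[0.03,-0.012,-0.034],-1],[[0,0,0],[0.07,-0.026,-0.034],-1],[[0,0,0],[0.1,-0.037,-0.033],-1],[[0,0,0],[0.1145,-0.0403,-0.03],-1],[[0,0,0],[0.1145,-0.0403,-0.028],-1],[[0,0,0],[0.1145,-0.0403,-0.02],-1],[[0,0,0],[0.1145,-0.0403,-0.011],-1],[[0,0,0],[0.1145,-0.0403,-0.007],-1],[[0,0,0],[0.1145,-0.0403,-0.007],-1]])

```text
time: 19.58
tool_pos: [493.7, 12.8, 82.7]
tcp_rot: [180.0, 29.9, 174.0]
ft_force: [-0.3, 0.1, -2.6]
finger_gap: 21.3
```

Run:
```python
from h import *
s=sense();print(s['time'],s['tool_pos'],s['tcp_rot'],s['ft_force'],s['wrist_torque'],s['qd'].round(1),s['joint_pos'].round(1))
print(row(*stroke(-40,57,0),-1))
```

```text
19.575 [493.68179973  12.82927172  82.68299595] [179.95736192  29.92178903 174.01801352] [-0.32084051  0.05038323 -2.56418897] [0.06143169 0.51979576 0.03890417] [-0.1 -1.1  0.   0.   0.5 -0. ] [ -3.7 -28.2 139.6  -1.8  38.7 -86.6]
[[0.1,-0.1,0.0],[0.0002,-0.0002,0.0033],-1]
```

Request:
jog_arm(plan=[[[0,0,0],[0,0,0.003],-1],[[0,0,0],[0,0,0.005],-1],[[0,0,0],[0,0,0.0065],-1],[[0,0,0],[0,0,0.0065],-1],[[0,0,0],[0,0,0.0065],-1]])

```text
time: 20.2
tool_pos: [497.2, 12.5, 78.1]
tcp_rot: [179.9, 30.0, 174.0]
ft_force: [-4.5, 0.7, 1.6]
finger_gap: 20.7
```

Request:
jog_arm(plan=[[[0,0,0],[-0.008,0,0.0005],-1],[[0,0,0],[-0.019,0,0.0005],-1],[[0,0,0],[-0.03,0,0.0005],-1],[[0,0,0],[-0.041,0,0.0005],-1],[[0,0,0],[-0.052,0,0.0005],-1],[[0,0,0],[-0.063,0,0.0005],-1]])

```text
time: 20.95
tool_pos: [549.9, 6.8, 107.2]
tcp_rot: [180.0, 29.7, 174.0]
ft_force: [-11.8, 1.6, 1.1]
finger_gap: 21.2
```

Request:
jog_arm(plan=[[[0,0,0],[-0.011,0,0],-1],[[0,0,0],[-0.022,0,0],-1],[[0,0,0],[-0.033,0,0],-1],[[0,0,0],[-0.043,0,0],-1],[[0,0,0],[-0.052,0,0],-1],[[0,0,0],[-0.052,0,0],-1]])

```text
time: 21.7
tool_pos: [596.2, 1.9, 134.8]
tcp_rot: [180.0, 29.9, 174.0]
ft_force: [-4.8, -0.5, 2.9]
finger_gap: 20.7
```

Request:
jog_arm(plan=[[[0,0,0],[-0.001,0,-0.015],-1],[[0,0,0],[-0.001,0,-0.034],-1],[[0,0,0],[-0.001,0,-0.05],-1],[[0,0,0],[-0.001,0,-0.07],-1],[[0,0,0],[-0.001,0,-0.07],-1],[[0,0,0],[-0.001,0,-0.07],-1]])

```text
time: 22.45
tool_pos: [562.4, 5.5, 195.3]
tcp_rot: [180.0, 30.0, 174.0]
ft_force: [-0.7, 0.0, -2.6]
finger_gap: 21.1
```

Run:
```python
from h import *
s=sense();print(s['time'],s['tool_pos'],s['tcp_rot'],s['ft_force'],s['wrist_torque'],s['finger_gap'])
R=down(173)
for P in ([449.5,-298,150],[449.5,-298,60],[449.5,-298,31.5]): print(row(P,R,-1))
ci=camera_info('scene');p,d=snapshot('scene');cv2.imwrite('pics/s9.png',p)
```

```text
22.45 [562.36260127   5.48971915 195.31419672] [179.95483159  29.99168043 174.01112794] [-0.72897715  0.02910639 -2.63263411] [ 0.06206014  0.5168537  -0.01534462] 21.11636093998778
[[0.3,30.0,1.0],[0.0924,-0.3136,-0.0013],-1]
[[0.3,30.0,1.0],[0.1374,-0.3137,0.0767],-1]
[[0.3,30.0,1.0],[0.1517,-0.3137,0.1014],-1]
```

View pics/s9.png

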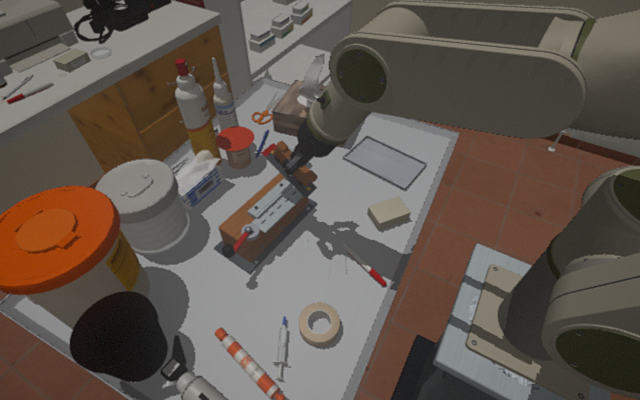

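All strokes are done, the file is lifted clear, and the bystanders haven't moved. Now back over the tray.

Request:
jog_arm(plan=[[[0,5,0.1],[0.025,-0.04,-0.001],-1],[[0.1,12,0.3],[0.045,-0.09,-0.001],-1],[[0.2,19,0.6],[0.06,-0.15,-0.001],-1],[[0.3,26,0.9],[0.075,-0.21,-0.001],-1],[[0.3,30,1],[0.088,-0.27,-0.001],-1],[[0.3,30,1],[0.0924,-0.305,-0.001],-1],[[0.3,30,1],[0.0924,-0.3136,-0.001],-1],[[0.3,30,1],[0.105,-0.3136,0.02],-1],[[0.3,30,1],[0.125,-0.3136,0.055],-1],[[0.3,30,1],[0.1374,-0.3136,0.0767],-1],[[0.3,30,1],[0.1374,-0.3136,0.0767],-1],[[0.3,30,1],[0.1374,-0.3136,0.0767],-1]])

```text
time: 24.0
tool_pos: [450.4, -297.9, 61.6]
tcp_rot: [-180.0, 0.1, 173.0]
ft_force: [-0.6, -0.3, -3.0]
finger_gap: 20.8
```

Run:
```python
from h import *
s=sense();print(s['time'],s['tool_pos'],s['tcp_rot'],s['ft_force'],s['wrist_torque'],s['finger_gap'])
R=down(173)
for P in ([449.5,-298,40],[449.5,-298,31]): print(row(P,R,-1))
p,d=snapshot('wrist');cv2.imwrite('pics/w10.png',p)
p,d=snapshot('scene');cv2.imwrite('pics/s10.png',cv2.resize(p[110:210,310:450],None,fx=5,fy=5,interpolation=cv2.INTER_CUBIC))
```

```text
24.0 [ 450.42996793 -297.94869642   61.55876264] [-1.79978851e+02  7.45960648e-02  1.73035995e+02] [-0.56430782 -0.25063465 -2.98740505] [-0.01040791  0.02256569  0.03248148] 20.762942587926617
[[-0.0,0.1,0.0],[0.0009,-0.0002,0.0216],-1]
[[-0.0,0.1,0.0],[0.0010,-0.0002,0.0306],-1]
```

View pics/w10.png

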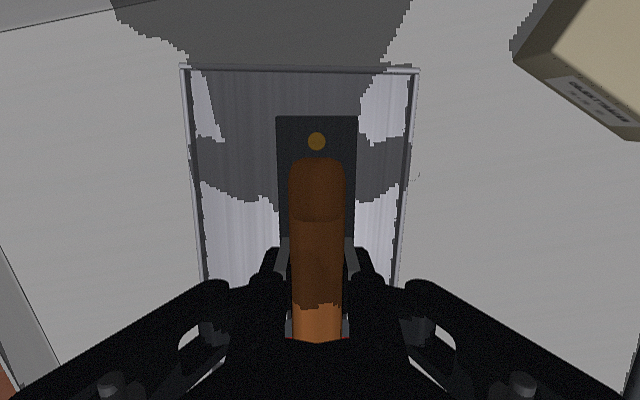

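View pics/s10.png

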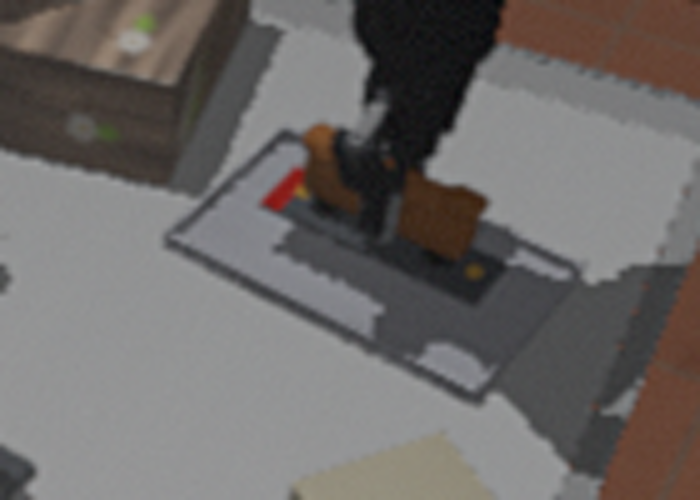

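The file is level over the middle of the tray and still sits as it was grasped (heel bolt at (317,141)). Lowering it.

Request:
jog_arm(plan=[[[0,0,0],[0.001,0,0.01],-1],[[0,0,0],[0.001,0,0.019],-1],[[0,0,0],[0.001,0,0.024],-1],[[0,0,0],[0.001,0,0.027],-1],[[0,0,0],[0.001,0,0.0295],-1],[[0,0,0],[0.001,0,0.0295],-1],[[0,0,0],[0.001,0,0.0295],-1]])

```text
time: 24.98
tool_pos: [448.7, -297.9, 31.4]
tcp_rot: [180.0, 0.0, 173.0]
ft_force: [-1.5, 0.9, -0.4]
finger_gap: 21.1
```

Request:
jog_arm(plan=[[[0,0,0],[0,0,0.0007],-1],[[0,0,0],[0,0,0.0007],-1],[[0,0,0],[0,0,0.0007],-0.3],[[0,0,0],[0,0,0.0007],0.3],[[0,0,0],[0,0,0.0007],1],[[0,0,0],[0,0,0.0007],1],[[0,0,0],[0,0,0],1],[[0,0,0],[0,0,-0.02],1],[[0,0,0],[0,0,-0.06],1],[[0,0,0],[0,0,-0.12],1],[[0,0,0],[-0.06,0,-0.16],1],[[0,0,0],[-0.08,0,-0.18],1]])

```text
time: 26.48
tool_pos: [530.1, -308.0, 214.2]
tcp_rot: [-179.9, 0.2, 173.0]
ft_force: [-1.1, 0.2, 0.4]
finger_gap: 85.5
```

Request:
jog_arm(plan=[[[0,0,0],[0,0,0],1],[[0,0,0],[0,0,0],1]])

```text
time: 26.72
tool_pos: [527.1, -307.2, 209.8]
tcp_rot: [179.9, -0.1, 173.0]
ft_force: [-0.0, 0.0, -0.1]
finger_gap: 85.4
```

Run:
```python
from h import *
s=sense();print(s['time'],s['tool_pos'],s['tcp_rot'],s['ft_force'],s['finger_gap'])
for n in('wrist','scene','top'):
    p,d=snapshot(n);cv2.imwrite(f'pics/{n}11.png',p)
p=cv2.imread('pics/top11.png')
a=cv2.resize(p[110:200,205:330],None,fx=6,fy=6,interpolation=cv2.INTER_CUBIC)
cv2.imwrite('pics/t11.png',a)
```

```text
26.725 [ 527.0634521  -307.18675046  209.77476571] [ 1.79942149e+02 -1.08442042e-01  1.73006558e+02] [-0.0042173   0.02707399 -0.11894989] 85.40171669691067
```

View pics/wrist11.png

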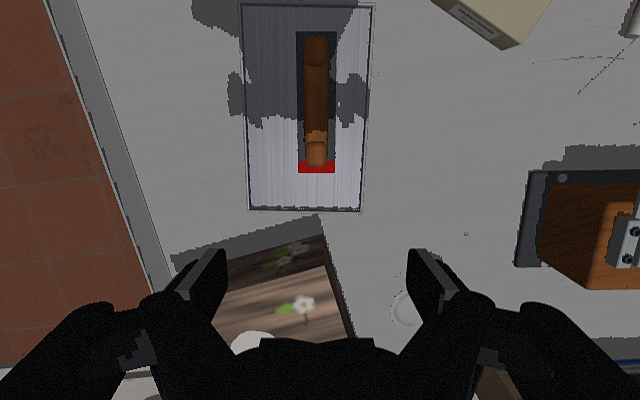

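View pics/t11.png

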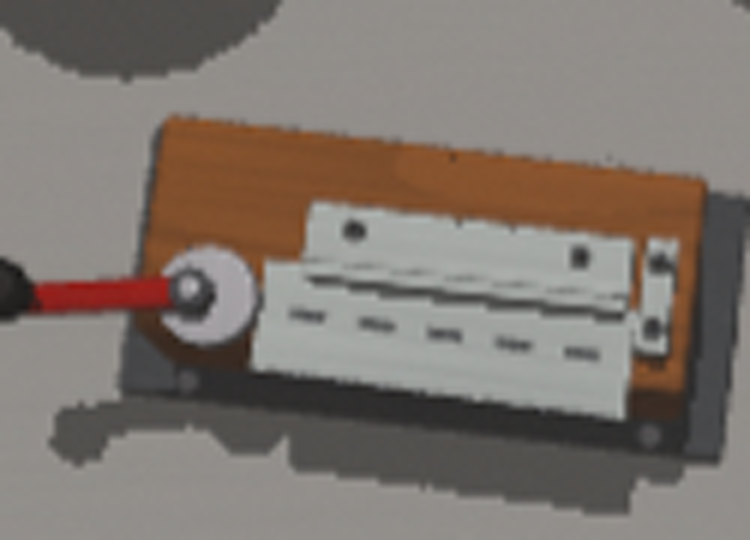

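View pics/top11.png

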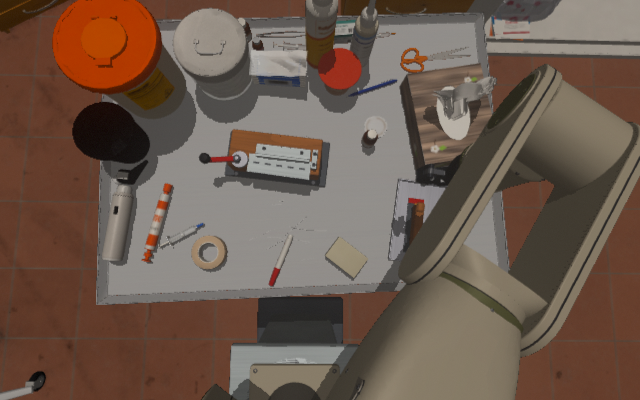

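The file lies flat in the tray, the lever is home and the splint is seated. The tape at (209,253), the bottle at (372,136) and the carton at (346,258) are unmoved, and the robot touches nothing. Handing in.

```bash
python3 -c "
from bench import *
print(hand_in())"
```

```text
the job is handed in; nothing more can be done
None
```

The job is done and handed in at about 27 s of the 72 s allowed; the hand-in reports no verdict.

- **Lever:** I pushed the red cam lever to its stop. At the end the force rose to about 32 N with almost no further movement.
- **Filing:** I filed the left, middle and right thirds in that order, with the file held at 30° nose-up. Each forward stroke was about 115 mm of the 140 mm blade, at about 6–8 N on the edge. After each stroke I lifted the file at least 30 mm clear before bringing it back.
- **File:** It is laid back in its steel tray and released.

The last pictures show:
- the lever still home and the splint seated between the cam and the end stop;
- the file flat in the tray;
- the tape roll, bottle and carton where they started.

The wrist force read about 0 N with the gripper clear of everything. No check failed or disagreed. I judged the filed edge only from force and position, because the burr can't be seen in the pictures.

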